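Rack the hot-air nozzles in order of size

ROBOT

A 6-joint arm with a two-finger parallel gripper is mounted at the origin on a cart in front of the work surface, level with it; the furniture and walls round the work are solid. World frame = base frame: x ahead of the robot, y to its left, z up, the work surface at z = 0. Lengths are in m, angles in rad, forces in N, time in s.
With the tool pointing down it reaches from about 0.375 to 0.9 m from the base axis. Payload 3.1 kg.
Tool frame: the origin (TCP) lies on the centre line of the jaws, within the pads' length; the fingertips stand 25 mm ahead of it and the grasp point (between the pads) lies 6 mm ahead of it (manip.tip_extent is the distance from the TCP to the fingertips, in m); z points along the fingers, y is the line along which they close (so a half turn about z gives the same grasp; the last joint's range is limited). The gripper opens to 85 mm and grips with 20 to 120 N. Pads are 22 mm wide; open, the fingers measure 114 mm over their backs; the gripper's body (76 mm by 85 mm) begins 54 mm behind the grasp point. The pads swing forward as they close: fully open they stand 13 mm farther back than shut.
Start: joints at [-1.494, 0.527, 1.433, -0, 1.181, -0.178], TCP at [0.158, -0.605, 0.256] pointing down, gripper open.
Joint ranges: [-3.08, 3.08], [-0.75, 2.2], [0.22, 2.44], [-1.43, 4.57], [0, 2.65], [-2.85, 2.85]. Speed limits (rad/s): [2.79, 2.79, 3.14, 3.14, 3.14, 3.14].

INTERFACE

Orientations are given as a unit quaternion [x, y, z, w].
In Python, from station import readout, imaging, order, manip gives the robot as it stands.
- The arm moves only by the tool move_arm, never from a script. Its argument "rows" is a list of rows, each a list of 7 numbers: the turn, a rotation vector about the tool's x, y, z in degrees, then the shift along the tool's x, y, z in mm, then the closure, from 0 (fully open) to 1 (shut). A call has 1 to 12 rows; each row is the pose to reach, as a shift and turn from the pose commanded when the call began, along the tool's axes at that moment; what a row does not reach only later rows make up. A row lasts 1/12 s, in which the tool goes at most 41.7 mm and 7.16 degrees, less where a joint would pass 70% of its speed; a pose out of reach is approached as far as the arm can. A call with a gripper value outside its range is refused whole. The fingers move at their own pace and stop on an object; "squeeze" is the grip in N (left out, the last holds). Time passes only in rows, so rows that repeat a pose let the fingers close. It gives the time, the measured TCP pose, the force, the opening and the grip force at its end, in the units of the state.
- readout.sense(): the state, without advancing time (a new reading comes with each control period).
- imaging.snapshot(name): name is "scene" or "side" or "wrist"; returns a dict with "img" (480x640x3 uint8, red, green, blue), "z_map" (480x640 float32, m along the optical axis (not along the pixel's ray), 0 where there is no reading), "fovy" (degrees; the focal length in pixels is half the picture's height over the tangent of half this angle, whatever the lens; pixels are square), "cx", "cy" (the principal point, pixels), "rvec" (rotation vector, rad) and "tvec" (3), from world to camera coordinates, as OpenCV has them. Camera axes: x right, y down, z forward; pixel columns grow to the right and rows downward; lengths in m; the calibration is good to about 2 mm. A picture is of the moment at which its call begins.
- order.sign_off(): hands the job in; it is judged then, once.
The state is a dict: "t": time; "q": joint angles; "qd": joint speeds; "tau": joint torques, N m; "tcp_pos": TCP position; "tool_rot": TCP orientation; "force": force on the tool from outside, world axes, zero at the start; "ft_torque": the same for the moment, N m; "finger_gap": opening from 0.0 (shut) to 1.0 (fully open); "gripper_force": force on a finger pad.
Only numpy, scipy, OpenCV 4.12 (cv2) and the standard library are available. Lean on these libraries where they do the work, as an engineer would, in place of code of your own. Each camera call takes 0.05 s, during which the arm holds its last target. There are 200 camera calls.

TASK

Put the four loose hot-air nozzles on the mat back on the free posts of the nozzle rack, so that the whole row runs in order of head size between the smallest and the largest nozzle, which are already parked on the two end posts. Each nozzle must sit fully down over its post with its square head in line with the rack, not turned askew. Leave the two parked nozzles and the white bottle and the tweezers where they are.

Things in the scene. Friction and masses are not known exactly. Their poses are not given: they have to be found in the camera images.
- nozzle_17: Loose steel hot-air nozzle, square head 17 x 17 mm. Stands sleeve down, 70 mm high: round sleeve 30 mm outside, bore 26 mm, 30 mm deep, open below (look-only clamp screw to 21 mm from the axis); neck to 40 mm; flat-sided head from 40 to 70 mm, firm to grip. Origin: on the axis at the sleeve's underside; z up, x and y square to the head's sides. 60 g (varies).
- nozzle_26: Loose steel hot-air nozzle, square head 26 x 26 mm. Stands sleeve down, 70 mm high: round sleeve 30 mm outside, bore 26 mm, 30 mm deep, open below (look-only clamp screw to 21 mm from the axis); neck to 40 mm; flat-sided head from 40 to 70 mm, firm to grip. Origin: on the axis at the sleeve's underside; z up, x and y square to the head's sides. 60 g (varies).
- nozzle_35: Loose steel hot-air nozzle, square head 35 x 35 mm. Stands sleeve down, 70 mm high: round sleeve 30 mm outside, bore 26 mm, 30 mm deep, open below (look-only clamp screw to 21 mm from the axis); neck to 40 mm; flat-sided head from 40 to 70 mm, firm to grip. Origin: on the axis at the sleeve's underside; z up, x and y square to the head's sides. 60 g (varies).
- nozzle_44: Loose steel hot-air nozzle, square head 44 x 44 mm. Stands sleeve down, 70 mm high: round sleeve 30 mm outside, bore 26 mm, 30 mm deep, open below (look-only clamp screw to 21 mm from the axis); neck to 40 mm; flat-sided head from 40 to 70 mm, firm to grip. Origin: on the axis at the sleeve's underside; z up, x and y square to the head's sides. 60 g (varies).
- nozzle_10: The smallest nozzle, already parked on one end post of the rack (either end, it varies) and to be left there: square head 10 x 10 mm. Otherwise the same as the loose ones (70 mm high, origin at the underside of the sleeve).
- nozzle_53: The largest nozzle, already parked on one end post of the rack (either end, it varies) and to be left there: square head 53 x 53 mm. Otherwise the same as the loose ones (70 mm high, origin at the underside of the sleeve).
- nozzle_rack: Fixed dark steel rack, 70 (x) by 376 mm (y), with six 16 mm brass posts along its y axis at x = 0, y = -155, -93, -31, 31, 93, 155 mm. Origin: centre of the underside, on the mat (3 mm above the bench). Plate top 8 mm above the origin; posts rise 28 mm more, top 9 mm tapered; lip at +x 24 mm high. A parked nozzle stands on the plate, origin 8 mm above the rack's, with 5 mm play round the post.
- flux_bottle: Bystander: white plastic dropper bottle, 32 mm thick, 90 mm high, stands upright behind the rack. Origin: centre of its underside. (Right of the mat stands a taller obstacle, a fixed magnifier lamp: base disc about 220 mm across at about x 0.46, y -0.45 m, its column and arm rising to 0.4 m and off to -y. The near side of it, x below 0.3 m, is clear to swing past.)
- tweezers: Bystander: steel tweezers, 120 x 13 x 10 mm, lying along their x axis. Origin: centre of the underside.

How it is judged:
By the outcome, as a careful person would: the job done as asked, in the order asked, and still so for the second after the job is handed in, with the robot touching nothing.
It also fails if it takes over 93 s, if anything falls off the work surface, if the arm or the gripper's body presses on something with over 40 N, if the wrist force passes 120 N, or if a joint passes its speed limit or range.

## Working session

There is one attempt and no reset: what is moved stays moved. The work goes in short steps, Python scripts to look and compute and a tool call to move; the robot and the scene stay as the last step left them, time stands still between calls to the robot, and variables do not carry over. Pictures are saved under pics/ and viewed, at most 14 in all, crops included, and the job is handed in when it is done.

Besides the shell and the picture viewer there is one more tool, called after "Call:" as name(argument=value, ...) on one line, values as JSON. move_arm: Moves the arm, as the interface text tells. Its arguments: {"type":"object","properties":{"rows":{"type":"array"},"squeeze":{"type":"number"}},"required":["rows"]}

```bash
mkdir -p pics; ls; cat > h.py <<'E'
import numpy as np,cv2
from scipy.spatial.transform import Rotation as R
from station import readout,imaging,order,manip
def snap(n):
    s=imaging.snapshot(n); s['n']=n
    s['f']=240/np.tan(np.radians(s['fovy'])/2); s['R']=R.from_rotvec(np.array(s['rvec']).ravel()).as_matrix(); s['t']=np.array(s['tvec']).ravel()
    return s
def cloud(s):
    z=s['z_map']; v,u=np.mgrid[:480,:640]
    p=np.stack([(u-s['cx'])/s['f']*z,(v-s['cy'])/s['f']*z,z],-1)
    w=(p-s['t'])@s['R']; w[z<=0]=np.nan
    return w
def save(s,name): cv2.imwrite('pics/'+name,s['img'][:,:,::-1])
E
python3 - <<'E'
from h import *
print(readout.sense()); print(manip.tip_extent)
for n in('scene','side','wrist'):
    s=snap(n); save(s,n+'0.png'); np.savez(n+'0.npz',**{k:s[k] for k in('img','z_map','f','cx','cy','R','t')})
    print(n,s['fovy'],-s['R'].T@s['t'],s['R'][2])
E
```

```text
pics
{'t': 0.0, 'q': array([-1.49446730e+00,  5.28505960e-01,  1.43391707e+00,  2.85561201e-05,
        1.18140031e+00, -1.78501299e-01]), 'qd': array([ 0.0006549 ,  0.00015549, -0.0004447 , -0.00057216, -0.00028873,
       -0.00109685]), 'tau': array([ 7.45431475e-05, -4.42349374e+01, -1.78026474e+01, -3.99126420e-04,
        8.42410431e-03, -1.76119147e-05]), 'tcp_pos': array([ 0.15753364, -0.60412856,  0.25530442]), 'tool_rot': array([ 9.91893737e-01,  1.27065218e-01,  7.01395285e-05, -1.11321062e-03]), 'force': array([ 1.13464377, -0.06809767,  0.66944949]), 'ft_torque': array([-0.00641797,  0.03949762,  0.0119705 ]), 'gripper_force': 0.0, 'finger_gap': 1.0008253116475316}
0.025
scene 52.24175907636607 [0.42122206 0.45995241 0.83653024] [ 0.15873188 -0.42835592 -0.8895591 ]
side 48.23546197651137 [ 0.4648253  -0.40595171  0.95315682] [ 0.07744064  0.45797589 -0.88558513]
wrist 70.54306327074737 [ 0.22798349 -0.5853661   0.37236749] [-0.28105744 -0.07076793 -0.95707817]
```

View pics/scene0.png

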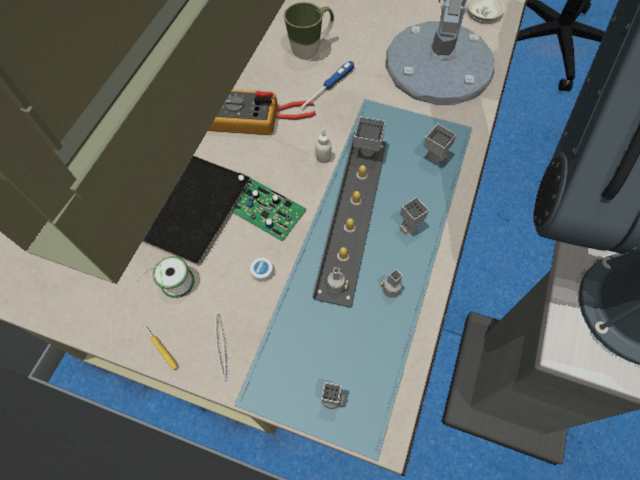

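View pics/side0.png

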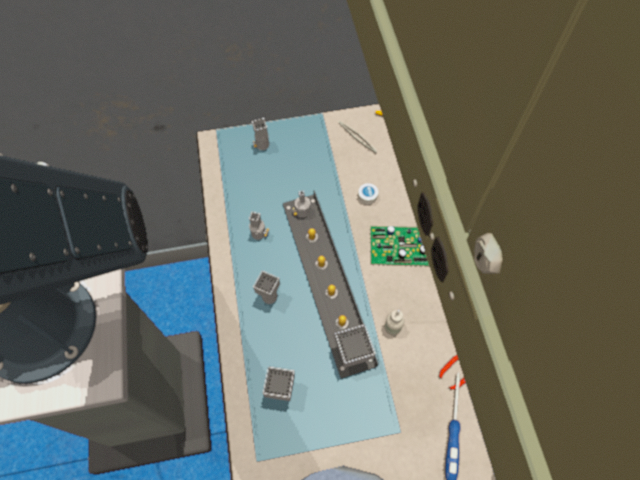

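The scene camera shows the rack running from (370,130), the 53 head, to (335,285), the 10 head. Loose nozzles are at about (440,140), (413,213), (393,282) and (331,395). The side view shows the same layout, with a shelf or hood on the far side.

```bash
cat > m.py <<'E'
from h import *
def comps(w,lo,hi,minpix=15):
    m=((w[...,2]>lo)&(w[...,2]<hi)&(w[...,0]>.2)&(w[...,0]<.75)&(abs(w[...,1])<.5)).astype(np.uint8)
    n,l,st,_=cv2.connectedComponentsWithStats(m,connectivity=8)
    out=[]
    for i in range(1,n):
        if st[i,4]<minpix: continue
        p=w[l==i]; r=cv2.minAreaRect((p[:,:2]*1000).astype(np.float32))
        out.append((st[i,4],np.round(r[0],1),np.round(r[1],1),round(r[2],1),round(np.median(p[:,2])*1000,1)))
    return out
E
python3 - <<'E'
from m import *
for n in('scene','side'):
    s=np.load(n+'0.npz'); s={k:s[k] for k in s.files}; w=cloud(s)
    g=(w[...,0]>.2)&(w[...,0]<.75)&(abs(w[...,1])<.5)
    for lo,hi in((.066,.09),(.028,.045)):
        print(n,lo)
        for c in comps(w,lo,hi): print(*c)
    # brass posts by colour
    hsv=cv2.cvtColor(s['img'],cv2.COLOR_RGB2HSV); m=cv2.inRange(hsv,(15,120,90),(32,255,255))&(g*255).astype(np.uint8)
    k,l,st,ce=cv2.connectedComponentsWithStats(m)
    for i in range(1,k):
        if st[i,4]>15: p=w[l==i]; p=p[~np.isnan(p[:,0])]; t=p[p[:,2]>.030]; print('brass',ce[i].round(),st[i,4],np.median(p,0).round(4),len(t),((t.max(0)+t.min(0))/2).round(4) if len(t) else '')
    m=(g&(w[...,2]>.018)&(w[...,2]<.03))
    mm=g&(w[...,2]>.008)&(w[...,2]<.0145)
    mm=cv2.morphologyEx(mm.astype(np.uint8),cv2.MORPH_OPEN,np.ones((3,3)))
    k,l,st,_=cv2.connectedComponentsWithStats(mm); i=1+np.argmax(st[1:,4]); p=w[l==i]
    print('plate',st[i,4],np.median(p[:,2]),cv2.minAreaRect((p[:,:2]*1000).astype(np.float32)))
    print('big z>0.2 pts range',np.nanmin(w[(w[...,2]>.2)&(w[...,0]>.3)],0) if ((w[...,2]>.2)&(w[...,0]>.3)).any() else '')
E
```

```text
scene 0.066
26 [ 742.4 -460.1] [ 9.2 12.3] 19.5 76.2
217 [ 475.5 -448.2] [50.6 30.4] 10.5 78.1
729 [ 558.3 -162.8] [53.1 57.4] 5.5 71.2
211 [ 423.5 -199.5] [48.3 44.6] 70.4 72.1
75 [ 641.2 -122.1] [17.9 16.6] 20.7 71.0
175 [428.3 -22.4] [37.3 36.1] 56.2 71.9
57 [521.  144.8] [10.  10.8] 11.5 78.5
77 [425.4 116. ] [17.9 17.3] 63.5 72.0
96 [463.9 333. ] [25.8 26.5] 8.1 73.5
scene 0.028
23 [ 746.  -451.7] [14.9  7.6] 88.2 39.4
4053 [ 477.3 -418.4] [163.2 241.5] 90.0 35.0
85 [ 641.1 -116.2] [32.1 18.1] 7.3 37.2
27 [ 557.6 -149.7] [20.8  6. ] 9.1 32.6
20 [ 427.4 -184.8] [ 7.7 18.5] 81.4 31.8
55 [551.2 -99.2] [12.1 14.7] 80.1 36.6
17 [581.9 -80.3] [ 2.8 27.9] 6.5 29.4
54 [543.3 -37.8] [13.6 13.1] 20.7 36.9
54 [535.5  22.7] [13.2 12.7] 17.7 37.4
21 [433.6  -9. ] [ 5.2 22.6] 53.8 34.6
21 [563.9  69.4] [ 2.8 28.7] 7.3 28.8
59 [528.   85.4] [12.9 13.9] 21.3 37.4
128 [425.4 119.9] [30. 22.] 3.2 39.5
65 [515.1 150.2] [34.6 15.2] 33.7 36.4
30 [462.  346.2] [19.2  3.3] 10.1 38.5
brass [362. 171.] 62 [ 0.5487 -0.0962  0.0318] 35 [ 0.5498 -0.0995  0.0365]
brass [356. 197.] 64 [ 0.5414 -0.035   0.032
[... 1048 characters left out ...]
 [14.2 13.9] 44.9 35.9
76 [ 638.8 -133.3] [13.9 31. ] 55.9 39.2
165 [ 508.9 -355.2] [11.8 69.2] 79.0 29.2
15 [ 461.2 -349. ] [ 5.8 14.2] 79.8 28.9
brass [379. 113.] 35 [0.7347 0.3637 0.0094] 8 [ 0.5773 -0.094   0.5716]
brass [311. 233.] 65 [0.5309 0.078  0.0337] 42 [0.5314 0.0812 0.037 ]
brass [321. 260.] 62 [0.538  0.0163 0.0358] 45 [0.5387 0.0184 0.0365]
brass [331. 289.] 65 [ 0.5451 -0.045   0.0352] 53 [ 0.5463 -0.042   0.0358]
brass [342. 320.] 62 [ 0.5526 -0.1058  0.0359] 52 [ 0.5531 -0.1041  0.0366]
plate 4120 0.01150553416640282 ((541.0764770507812, -10.75018310546875), (67.92054748535156, 375.9532470703125), 6.906355381011963)
big z>0.2 pts range [ 0.30004794 -0.41467998  0.2000326 ]
```

```bash
cat > d.py <<'E'
import sys
from h import *
# usage: d.py x y z psi [x y z psi ...] (mm, deg) -> rows from the present pose
st=readout.sense(); T=R.from_quat(st['tool_rot']); M=T.as_matrix(); p=np.array(st['tcp_pos'])*1000
psi=np.degrees(np.arctan2(M[1,1],M[0,1]))
print('t',round(st['t'],2),'tcp',p.round(1),'psi',round(psi,2),'tilt',np.degrees(np.arccos(-M[2,2])).round(2),'q6',round(st['q'][5],2),'gap',round(st['finger_gap'],3),'F',np.round(st['force'],1),'g',st['gripper_force'])
a=list(map(float,sys.argv[1:]))
for i in range(0,len(a),4):
    x,y,z,ps=a[i:i+4]; c,s=np.cos(np.radians(ps)),np.sin(np.radians(ps))
    D=np.array([[-s,c,0],[c,s,0],[0,0,-1]]).T  # columns tool x,y,z
    D=np.stack([[s,-c,0],[c,s,0],[0,0,-1]],1) if np.linalg.det(D)<0 else D
    print((T.inv()*R.from_matrix(D)).as_rotvec(degrees=True).round(1),(M.T@(np.array([x,y,z])-p)).round(1))
E
python3 d.py 200 -420 250 -60  310 -260 250 -19  425 -200 180 -19
python3 - <<'E'
from m import *
for n in('scene','side'):
    s=np.load(n+'0.npz'); w=cloud({k:s[k] for k in s.files})
    for y in np.arange(-.3,.4,.1):
        k=(abs(w[...,1]-y)<.05)&(w[...,2]>.12)&(w[...,0]>.45); q=w[k]
        if len(q): i=q[:,0].argmin(); print(n,round(y,1),q[i].round(3),q[:,2].min().round(2))
E
```

```text
t 0.15 tcp [ 157.5 -604.3  255.5] psi -75.4 tilt 0.1 q6 -0.18 gap 0.996 F [ 0.4 -0.4  0.6] g 0.0
[ -0.1  -0.  -15.4] [  87.5 -167.6    5.8]
[ -0.1  -0.1 -56.4] [ 234.3 -294.7    6.1]
[ -0.1  -0.1 -56.4] [ 360.7 -323.7   76.2]
scene 0.1 [0.574 0.148 0.579] 0.57
scene 0.2 [0.57  0.245 0.648] 0.57
scene 0.3 [0.57  0.319 0.698] 0.57
side -0.3 [ 0.564 -0.304  0.702] 0.57
side -0.2 [ 0.572 -0.245  0.649] 0.57
side -0.1 [ 0.573 -0.137  0.724] 0.57
side 0.0 [ 0.573 -0.046  0.647] 0.57
side 0.1 [0.577 0.051 0.573] 0.57
```

Call:
move_arm(rows=[[0, 0, -15, 88, -168, 6, 0], [0, 0, -15, 88, -168, 6, 0], [0, 0, -15, 88, -168, 6, 0], [0, 0, -15, 88, -168, 6, 0], [0, 0, -15, 88, -168, 6, 0], [0, 0, -56, 234, -295, 6, 0], [0, 0, -56, 234, -295, 6, 0], [0, 0, -56, 234, -295, 6, 0], [0, 0, -56, 234, -295, 6, 0], [0, 0, -56, 234, -295, 6, 0], [0, 0, -56, 234, -295, 6, 0], [0, 0, -56, 280, -305, 30, 0]])

```text
t: 1.15
tcp_pos: [0.342, -0.2454, 0.2334]
tool_rot: [0.816, 0.579, -0.001, 0.003]
force: [0.8, -0.2, 0.0]
finger_gap: 1.0
gripper_force: 0.0
```

```bash
python3 d.py 360 -205 180 -19
python3 - <<'E'
from m import *
s=snap('wrist'); save(s,'w1.png')
for c in comps(cloud(s),.066,.09): print(*c)
E
```

```text
t 1.15 tcp [ 342.  -245.4  233.4] psi -19.31 tilt 0.36 q6 -0.55 gap 1.0 F [ 0.8 -0.2  0. ] g 0.0
[ 0.2  0.3 -0.3] [44.3  3.4 53.2]
5270 [ 556.5 -162.6] [55.3 53. ] 6.2 67.9
684 [ 422.1 -199.3] [44.1 44.3] 70.7 71.7
267 [ 488.8 -441.8] [ 7.4 31.7] 58.2 74.9
```

View pics/w1.png

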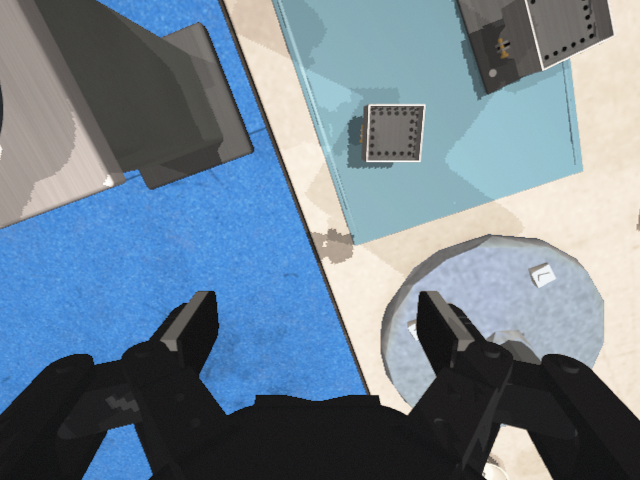

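The wrist view shows the 44 head at about (395,133), squared to the jaws. It agrees with the other views: (424,-200), yaw -19.

```bash
python3 d.py 424 -200 150 -19.1 424 -200 63 -19.1
```

```text
t 1.2 tcp [ 346.8 -240.7  229.7] psi -19.38 tilt 0.21 q6 -0.54 gap 1.001 F [ 3.3  0.3 -2.3] g 0.0
[ 0.2 -0.1 -0.3] [63.8 59.1 80. ]
[ 0.2 -0.1 -0.3] [ 63.6  58.8 167. ]
```

Call:
move_arm(rows=[[0, 0, 0, 60, 56, 76, 0], [0, 0, 0, 60, 56, 76, 0], [0, 0, 0, 60, 56, 76, 0], [0, 0, 0, 60, 56, 106, 0], [0, 0, 0, 60, 56, 106, 0], [0, 0, 0, 60, 56, 106, 0], [0, 0, 0, 60, 56, 106, 0]])

```text
t: 1.78
tcp_pos: [0.4154, -0.2059, 0.1261]
tool_rot: [0.816, 0.578, -0.0, 0.0]
force: [0.3, -0.0, 0.3]
finger_gap: 0.998
gripper_force: 0.0
```

```bash
python3 d.py 424 -200 63 -19.1
```

```text
t 1.78 tcp [ 415.4 -205.9  126.1] psi -19.43 tilt 0.0 q6 -0.36 gap 0.998 F [ 0.3 -0.   0.3] g 0.0
[ 0.   0.  -0.3] [ 8.4  6.2 63.1]
```

Call:
move_arm(rows=[[0, 0, 0, 8, 6, 0, 0], [0, 0, 0, 8, 6, 20, 0], [0, 0, 0, 8, 6, 40, 0], [0, 0, 0, 8, 6, 58, 0], [0, 0, 0, 8, 6, 58, 0], [0, 0, 0, 8, 6, 58, 0]])

```text
t: 2.28
tcp_pos: [0.4242, -0.2004, 0.0683]
tool_rot: [0.816, 0.578, 0.0, 0.0]
force: [-0.3, -0.2, 0.4]
finger_gap: 0.999
gripper_force: 0.0
```

```bash
python3 d.py 424 -200 63 -19.1
```

```text
t 2.28 tcp [ 424.2 -200.4   68.3] psi -19.44 tilt 0.05 q6 -0.34 gap 0.999 F [-0.3 -0.2  0.4] g 0.0
[ 0.   0.  -0.3] [ 0.3 -0.3  5.3]
```

Call:
move_arm(rows=[[0, 0, 0, 0, 0, 5, 0], [0, 0, 0, 0, 0, 5, 1], [0, 0, 0, 0, 0, 5, 1], [0, 0, 0, 0, 0, 5, 1], [0, 0, 0, 0, 0, 5, 1], [0, 0, 0, 0, 0, 5, 1], [0, 0, 0, 0, 0, 5, 1], [0, 0, 0, 0, 0, 5, 1]], squeeze=50)

```text
t: 2.95
tcp_pos: [0.4241, -0.2003, 0.0631]
tool_rot: [0.816, 0.578, 0.0, 0.001]
force: [-0.7, 0.4, 6.5]
finger_gap: 0.505
gripper_force: 50.5
```

```bash
python3 d.py 424 -200 160 -10 552 -101.5 160 7 552 -101.5 120 7
```

```text
t 2.95 tcp [ 424.1 -200.3   63.1] psi -19.4 tilt 0.07 q6 -0.34 gap 0.505 F [-0.7  0.4  6.5] g 50.50498366355896
[ 0.1  0.  -9.4] [  0.2  -0.1 -96.9]
[  0.1   0.  -26.4] [135.6  87.9 -96.9]
[  0.1   0.  -26.4] [135.6  87.9 -56.9]
```

Call:
move_arm(rows=[[0, 0, 0, 0, 0, -30, 1], [0, 0, 0, 0, 0, -70, 1], [0, 0, -9, 0, 0, -97, 1], [0, 0, -26, 136, 88, -97, 1], [0, 0, -26, 136, 88, -97, 1], [0, 0, -26, 136, 88, -97, 1], [0, 0, -26, 136, 88, -97, 1], [0, 0, -26, 136, 88, -97, 1], [0, 0, -26, 136, 88, -80, 1], [0, 0, -26, 136, 88, -60, 1], [0, 0, -26, 136, 88, -50, 1], [0, 0, -26, 136, 88, -50, 1]])

```text
t: 3.95
tcp_pos: [0.5498, -0.1004, 0.11]
tool_rot: [0.665, 0.747, -0.001, -0.003]
force: [0.4, 0.8, 0.7]
finger_gap: 0.504
gripper_force: 51.3
```

```bash
python3 d.py 552 -101.5 90 7 552 -101.5 71.5 7
python3 - <<'E'
from m import *
for n in('scene','side'):
    s=snap(n); w=cloud(s)
    for c in comps(w,.08,.15): print(n,*c)
    save(s,n+'1.png')
E
```

```text
t 3.95 tcp [ 549.8 -100.4  110. ] psi 6.59 tilt 0.35 q6 -0.5 gap 0.504 F [0.4 0.8 0.7] g 51.319822669029236
[-0.3 -0.2 -0.4] [-1.4  2.2 20. ]
[-0.3 -0.2 -0.4] [-1.5  2.3 38.5]
scene 20 [ 746.3 -452.3] [16.2  6.5] 51.8 90.6
scene 21 [ 748.5 -403.8] [18.   2.5] 88.5 96.3
scene 362 [ 465.6 -442.4] [48.7 49.7] 34.1 98.1
scene 1158 [ 550.6 -100. ] [110.7  48. ] 7.0 113.4
scene 22 [521.5 144.6] [ 8.4 11.2] 19.0 81.8
scene 272 [633.7 479.6] [  0.3 232.2] 89.9 117.6
side 2812 [588.6 479.6] [ 11.8 261.2] 89.8 115.8
side 779 [ 553.9 -109.1] [112.2  32.4] 4.0 111.6
side 15 [ 643.5 -125.2] [4.9 4.9] 13.7 87.5
```

Call:
move_arm(rows=[[0, 0, 0, -1, 2, 5, 1], [0, 0, 0, -1, 2, 10, 1], [0, 0, 0, -1, 2, 15, 1], [0, 0, 0, -1, 2, 20, 1], [0, 0, 0, -1, 2, 20, 1]])

```text
t: 4.47
tcp_pos: [0.5535, -0.1016, 0.0915]
tool_rot: [0.665, 0.747, -0.0, -0.001]
force: [-0.5, -0.5, -0.7]
finger_gap: 0.508
gripper_force: 51.3
```

```bash
python3 d.py 552 -101.5 71.5 7
```

```text
t 4.47 tcp [ 553.5 -101.6   91.5] psi 6.59 tilt 0.1 q6 -0.5 gap 0.508 F [-0.5 -0.5 -0.7] g 51.320979595184326
[-0.1 -0.1 -0.4] [ 0.2 -1.4 20. ]
```

Call:
move_arm(rows=[[0, 0, -0.4, 0, -1, 7, 1], [0, 0, -0.4, 0, -1, 14, 1], [0, 0, -0.4, 0, -1, 18, 1], [0, 0, -0.4, 0, -1, 20, 1], [0, 0, -0.4, 0, -1, 20, 1], [0, 0, -0.4, 0, -1, 20, 1]])

```text
t: 4.97
tcp_pos: [0.5531, -0.1018, 0.0722]
tool_rot: [0.663, 0.749, -0.0, -0.0]
force: [0.4, -0.4, -0.7]
finger_gap: 0.504
gripper_force: 51.4
```

```bash
python3 d.py 552 -101.5 71.5 7
```

```text
t 4.97 tcp [ 553.1 -101.8   72.2] psi 7.0 tilt 0.01 q6 -0.5 gap 0.504 F [ 0.4 -0.4 -0.7] g 51.39032542705536
[-0. -0.  0.] [ 0.5 -1.1  0.7]
```

Call:
move_arm(rows=[[0, 0, 0, 0, 0, 1.5, 1], [0, 0, 0, 0, 0, 1.5, 1], [0, 0, 0, 0, 0, 1.5, 0.3], [0, 0, 0, 0, 0, 1.5, 0.3], [0, 0, 0, 0, 0, 1.5, 0.3], [0, 0, 0, 0, 0, -5, 0.3], [0, 0, 0, 0, 0, -35, 0.3], [0, 0, 0, 0, 0, -75, 0.3], [0, 0, 0, 0, 0, -75, 0.3]])

```text
t: 5.72
tcp_pos: [0.5571, -0.1032, 0.1538]
tool_rot: [0.663, 0.749, 0.002, 0.006]
force: [1.2, 0.3, 0.1]
finger_gap: 0.699
gripper_force: 0.0
```

```bash
python3 d.py 429.3 -23.2 140 -35 
python3 - <<'E'
from m import *
for n in('scene','side'):
    s=snap(n); w=cloud(s)
    for c in comps(w,.066,.095): print(n,*c)
E
```

```text
t 5.72 tcp [ 557.1 -103.2  153.8] psi 7.02 tilt 0.73 q6 -0.5 gap 0.699 F [1.2 0.3 0.1] g 0.0
[ 0.7  0.1 42. ] [  95.1 -117.2   11.9]
scene 22 [ 744.2 -453.3] [15.4 11.4] 77.0 83.1
scene 253 [ 475.3 -448.9] [50.7 28.9] 12.0 81.4
scene 1185 [ 555.4 -134.5] [ 53.1 114.3] 5.9 71.2
scene 79 [ 641.1 -121.6] [17.9 15.7] 19.3 72.0
scene 178 [428.3 -22.4] [36.5 36. ] 54.9 71.4
scene 55 [520.8 145.1] [10.1 11.5] 14.6 78.2
scene 76 [425.4 115.8] [17.7 17.3] 62.8 72.5
scene 94 [463.8 332.9] [25.8 26.7] 8.3 73.5
side 1141 [591.3 478.2] [263.4  11.4] 0.2 80.7
side 19 [423.9 107. ] [ 4.2 15.9] 49.0 70.4
side 143 [430.6 -23.9] [36.9 35.9] 55.6 71.0
side 670 [ 555.  -102.7] [44.5 46.1] 7.7 69.6
side 92 [ 643.  -125.6] [17.3 17.3] 73.7 70.5
side 1058 [ 560.5 -164.2] [53.2 53.7] 5.8 69.3
```

Call:
move_arm(rows=[[0, 0, 7, 20, -24, 0, 0], [0, 0, 42, 94, -114, 0, 0], [0, 0, 42, 94, -114, 0, 0], [0, 0, 42, 94, -114, 0, 0], [0, 0, 42, 94, -114, 0, 0], [0, 0, 42, 94, -114, 0, 0], [0, 0, 42, 94, -114, 20, 0], [0, 0, 42, 94, -114, 40, 0], [0, 0, 42, 94, -114, 40, 0], [0, 0, 42, 94, -114, 40, 0]])

```text
t: 6.65
tcp_pos: [0.4271, -0.022, 0.1063]
tool_rot: [0.887, 0.462, -0.002, -0.002]
force: [0.7, -0.2, -0.9]
finger_gap: 0.999
gripper_force: 0.0
```

```bash
python3 d.py 429.4 -23.2 63 -34.8
python3 - <<'E'
from m import *
s=snap('wrist'); save(s,'w2.png')
for c in comps(cloud(s),.062,.09): print(*c)
E
```

```text
t 6.65 tcp [427.1 -22.  106.3] psi -35.0 tilt 0.27 q6 0.3 gap 0.999 F [ 0.7 -0.2 -0.9] g 0.0
[-0.3  0.1 -0.2] [ 0.4  2.7 43.3]
2156 [423.9 116. ] [17.6 18.3] 63.3 69.4
9209 [ 534.1 -127.9] [120.   41.5] 73.4 68.3
2032 [426.7 -22. ] [36.2 35. ] 54.3 69.8
```

Call:
move_arm(rows=[[0, 0, 0, 0, 2, 15, 0], [0, 0, 0, 0, 2, 35, 0], [0, 0, 0, 0, 2, 43, 0], [0, 0, 0, 0, 2, 43, 0], [0, 0, 0, 0, 2, 43, 1], [0, 0, 0, 0, 2, 43, 1], [0, 0, 0, 0, 2, 43, 1], [0, 0, 0, 0, 2, 43, 1], [0, 0, 0, 0, 2, 43, 1], [0, 0, 0, 0, 2, 43, 1], [0, 0, 0, 0, 2, 43, 1]])

```text
t: 7.62
tcp_pos: [0.4303, -0.0236, 0.065]
tool_rot: [0.887, 0.462, 0.0, 0.0]
force: [-0.3, 1.3, 6.2]
finger_gap: 0.403
gripper_force: 53.6
```

```bash
python3 d.py 429 -23 160 -30 544.3 -40.1 110 7
```

```text
t 7.62 tcp [430.3 -23.6  65. ] psi -35.0 tilt 0.06 q6 0.3 gap 0.403 F [-0.3  1.3  6.2] g 53.62242751289159
[ 0.1 -0.  -5. ] [ -0.3  -1.3 -95. ]
[  0.1   0.  -42. ] [ 51.8 102.9 -44.8]
```

Call:
move_arm(rows=[[0, 0, 0, 0, 0, -30, 1], [0, 0, 0, 0, 0, -70, 1], [0, 0, -7, 0, 0, -95, 1], [0, 0, -42, 52, 102, -95, 1], [0, 0, -42, 52, 102, -95, 1], [0, 0, -42, 52, 102, -95, 1], [0, 0, -42, 52, 102, -95, 1], [0, 0, -42, 52, 102, -95, 1], [0, 0, -42, 52, 102, -80, 1], [0, 0, -42, 52, 102, -60, 1], [0, 0, -42, 52, 102, -50, 1], [0, 0, -42, 52, 102, -50, 1]])

```text
t: 8.62
tcp_pos: [0.5416, -0.039, 0.1122]
tool_rot: [0.663, 0.749, -0.001, -0.002]
force: [-0.6, 0.6, -0.4]
finger_gap: 0.401
gripper_force: 53.3
```

Call:
move_arm(rows=[[0, 0, 0, 0, 0, 0, 1]])

```text
t: 8.7
tcp_pos: [0.543, -0.0394, 0.1139]
tool_rot: [0.663, 0.749, -0.0, -0.001]
force: [0.5, 0.4, 0.3]
finger_gap: 0.403
gripper_force: 53.3
```

```bash
python3 d.py 544.3 -40.1 73 7
```

```text
t 8.7 tcp [543.  -39.4 113.9] psi 6.99 tilt 0.1 q6 -0.4 gap 0.403 F [0.5 0.4 0.3] g 53.322077742777765
[-0.1 -0.  -0. ] [-0.9  1.2 40.9]
```

Call:
move_arm(rows=[[0, 0, 0, -1, 1, 6, 1], [0, 0, 0, -1, 1, 12, 1], [0, 0, 0, -1, 1, 17, 1], [0, 0, 0, -1, 1, 21, 1], [0, 0, 0, -1, 1, 21, 1]])

```text
t: 9.12
tcp_pos: [0.5441, -0.0402, 0.0926]
tool_rot: [0.663, 0.749, -0.0, -0.001]
force: [0.8, -0.3, -0.4]
finger_gap: 0.407
gripper_force: 53.3
```

Call:
move_arm(rows=[[0, 0, 0, 0, 0, 6, 1], [0, 0, 0, 0, 0, 12, 1], [0, 0, 0, 0, 0, 17, 1], [0, 0, 0, 0, 0, 20, 1], [0, 0, 0, 0, 0, 20, 1], [0, 0, 0, 0, 0, 20, 1]])

```text
t: 9.62
tcp_pos: [0.5443, -0.0403, 0.0733]
tool_rot: [0.663, 0.749, -0.0, -0.0]
force: [-0.5, 0.1, 1.2]
finger_gap: 0.404
gripper_force: 53.4
```

```bash
python3 d.py 544.3 -40.1 73 7
```

```text
t 9.62 tcp [544.3 -40.3  73.3] psi 7.0 tilt 0.05 q6 -0.4 gap 0.404 F [-0.5  0.1  1.2] g 53.449746309779584
[-0. -0.  0.] [0.2 0.  0.3]
```

Call:
move_arm(rows=[[0, 0, 0, 0, 0, 1.5, 1], [0, 0, 0, 0, 0, 1.5, 1], [0, 0, 0, 0, 0, 1.5, 0.4], [0, 0, 0, 0, 0, 1.5, 0.4], [0, 0, 0, 0, 0, 1.5, 0.4], [0, 0, 0, 0, 0, -5, 0.4], [0, 0, 0, 0, 0, -35, 0.4], [0, 0, 0, 0, 0, -75, 0.4], [0, 0, 0, 0, 0, -75, 0.4]])

```text
t: 10.37
tcp_pos: [0.5487, -0.0413, 0.1543]
tool_rot: [0.663, 0.749, 0.003, 0.005]
force: [1.1, -1.0, 0.2]
finger_gap: 0.603
gripper_force: 0.0
```

Call:
move_arm(rows=[[0, 0, 7, 34, -20, 0, 0], [0, 0, 34, 169, -99, 0, 0], [0, 0, 34, 169, -99, 0, 0], [0, 0, 34, 169, -99, 0, 0], [0, 0, 34, 169, -99, 0, 0], [0, 0, 34, 169, -99, 0, 0], [0, 0, 34, 169, -99, 20, 0], [0, 0, 34, 169, -99, 40, 0], [0, 0, 34, 169, -99, 40, 0], [0, 0, 34, 169, -99, 40, 0]])

```text
t: 11.2
tcp_pos: [0.4256, 0.1152, 0.108]
tool_rot: [0.853, 0.523, -0.001, -0.0]
force: [-0.3, -0.2, -0.2]
finger_gap: 1.001
gripper_force: 0.0
```

```bash
python3 d.py 425.8 115.3 64 -27.5
python3 - <<'E'
from m import *
for n in('scene','side','wrist'):
    s=snap(n); w=cloud(s); save(s,n+'3.png')
    for c in comps(w,.066,.087): print(n,*c)
E
```

```text
t 11.2 tcp [425.6 115.2 108. ] psi -26.98 tilt 0.1 q6 0.48 gap 1.001 F [-0.3 -0.2 -0.2] g 0.0
[-0.1  0.   0.5] [ 0.2  0.1 44. ]
scene 25 [ 741.3 -456.9] [ 9.2 11.5] 19.5 74.7
scene 183 [ 476.  -447.8] [50.4 31.2] 9.0 76.3
scene 1283 [ 555.4 -134.9] [ 53.  114.2] 5.9 71.2
scene 72 [ 640.1 -121.6] [18.2 15. ] 37.6 71.4
scene 393 [542.1 -41.2] [35.  39.3] 7.3 71.4
scene 59 [521.2 144.8] [ 9.9 11.6] 10.1 77.2
scene 77 [425.2 115.7] [18.2 17. ] 61.3 72.6
scene 94 [463.8 333.1] [25.7 26.1] 8.3 73.7
side 785 [596.5 479. ] [253.  13.] 0.4 77.2
side 25 [476.  332.8] [ 7.2 29.2] 2.1 71.5
side 49 [523.6 142.4] [ 9.7 12.4] 6.3 76.9
side 62 [427.6 114.1] [19.1 17.8] 61.0 71.2
side 432 [544.7 -42.9] [35.3 36.4] 7.0 69.8
side 698 [ 554.9 -103.2] [44.4 45.6] 6.9 69.5
side 85 [ 643.9 -125.4] [17.7 18.9] 9.9 69.4
side 1058 [ 560.5 -164.1] [53.4 54.9] 6.0 69.3
wrist 1027 [519.5 145.4] [10.7 10.4] 8.3 76.2
wrist 642 [423.9 116.4] [17.7 16.6] 63.0 71.5
wrist 577 [554.3 -33.8] [12.7 31.2] 21.8 71.8
```

View pics/wrist3.png

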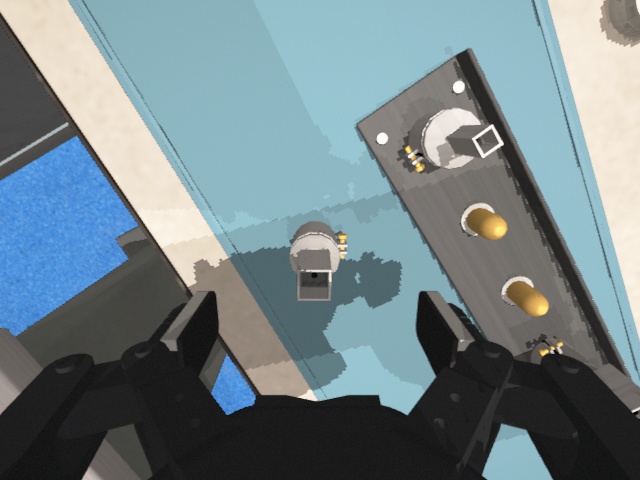

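The wrist view shows the 17 head at (314,285), centred and square between the jaws, with two free posts at (487,222) and (527,297). The 44 and 35 stand in line with the rack, at about 7°.

Call:
move_arm(rows=[[0, 0, 0, 0, 0, 15, 0], [0, 0, 0, 0, 0, 35, 0], [0, 0, 0, 0, 0, 44, 0], [0, 0, 0, 0, 0, 44, 0.3], [0, 0, 0, 0, 0, 44, 1], [0, 0, 0, 0, 0, 44, 1], [0, 0, 0, 0, 0, 44, 1], [0, 0, 0, 0, 0, 44, 1], [0, 0, 0, 0, 0, 44, 1], [0, 0, 0, 0, 0, 44, 1], [0, 0, 0, 0, 0, 44, 1], [0, 0, 0, 0, 0, 44, 1]])

```text
t: 12.35
tcp_pos: [0.4253, 0.1156, 0.0653]
tool_rot: [0.853, 0.522, 0.0, -0.0]
force: [-0.9, 0.4, 7.6]
finger_gap: 0.188
gripper_force: 50.3
```

```bash
python3 d.py 529.7 83.4 112 7
```

```text
t 12.35 tcp [425.3 115.6  65.3] psi -27.02 tilt 0.02 q6 0.48 gap 0.188 F [-0.9  0.4  7.6] g 50.29637663863468
[ -0.  -0. -34.] [ 18.8 107.6 -46.7]
```

Call:
move_arm(rows=[[0, 0, 0, 0, 0, -30, 1], [0, 0, 0, 0, 0, -70, 1], [0, 0, -7, 0, 0, -95, 1], [0, 0, -34, 19, 108, -95, 1], [0, 0, -34, 19, 108, -95, 1], [0, 0, -34, 19, 108, -95, 1], [0, 0, -34, 19, 108, -95, 1], [0, 0, -34, 19, 108, -80, 1], [0, 0, -34, 19, 108, -60, 1], [0, 0, -34, 19, 108, -47, 1], [0, 0, -34, 19, 108, -47, 1], [0, 0, -34, 19, 108, -47, 1]])

```text
t: 13.35
tcp_pos: [0.53, 0.0833, 0.111]
tool_rot: [0.663, 0.749, -0.001, -0.001]
force: [1.0, -0.2, -0.4]
finger_gap: 0.194
gripper_force: 49.2
```

```bash
python3 d.py 529.7 83.4 73 7
```

```text
t 13.35 tcp [530.   83.3 111. ] psi 7.0 tilt 0.1 q6 -0.17 gap 0.194 F [ 1.  -0.2 -0.4] g 49.15432428361669
[-0.1 -0.   0. ] [ 0.2 -0.2 38.1]
```

Call:
move_arm(rows=[[0, 0, 0, 0, 0, 6, 1], [0, 0, 0, 0, 0, 12, 1], [0, 0, 0, 0, 0, 17, 1], [0, 0, 0, 0, 0, 19, 1], [0, 0, 0, 0, 0, 19, 1]])

```text
t: 13.77
tcp_pos: [0.5303, 0.0832, 0.092]
tool_rot: [0.663, 0.749, -0.0, -0.0]
force: [0.2, 0.4, -1.2]
finger_gap: 0.19
gripper_force: 49.2
```

Call:
move_arm(rows=[[0, 0, 0, 0, 0, 6, 1], [0, 0, 0, 0, 0, 12, 1], [0, 0, 0, 0, 0, 17, 1], [0, 0, 0, 0, 0, 19, 1], [0, 0, 0, 0, 0, 19, 1], [0, 0, 0, 0, 0, 19, 1]])

```text
t: 14.27
tcp_pos: [0.5304, 0.0832, 0.0735]
tool_rot: [0.663, 0.749, -0.0, -0.0]
force: [-1.4, 1.4, 4.5]
finger_gap: 0.193
gripper_force: 49.9
```

Call:
move_arm(rows=[[0, 0, 0, 0, 0, 0.5, 1], [0, 0, 0, 0, 0, 0.5, 0.5], [0, 0, 0, 0, 0, 0.5, 0.5], [0, 0, 0, 0, 0, 0.5, 0.5], [0, 0, 0, 0, 0, -5, 0.5], [0, 0, 0, 0, 0, -35, 0.5], [0, 0, 0, 0, 0, -75, 0.5], [0, 0, 0, 0, 0, -75, 0.5]])

```text
t: 14.93
tcp_pos: [0.5346, 0.0832, 0.1541]
tool_rot: [0.663, 0.749, 0.004, 0.005]
force: [1.0, -0.4, -0.9]
finger_gap: 0.501
gripper_force: 0.0
```

Call:
move_arm(rows=[[0, 0, 0, 40, -6, 0, 0], [0, 0, 0, 255, -35, 0, 0], [0, 0, 0, 255, -35, 0, 0], [0, 0, 0, 255, -35, 0, 0], [0, 0, 0, 255, -35, 0, 0], [0, 0, 0, 255, -35, 0, 0], [0, 0, 0, 255, -35, 0, 0], [0, 0, 0, 255, -35, 20, 0], [0, 0, 0, 255, -35, 40, 0], [0, 0, 0, 255, -35, 40, 0], [0, 0, 0, 255, -35, 40, 0]])

```text
t: 15.85
tcp_pos: [0.4641, 0.3314, 0.1076]
tool_rot: [0.663, 0.749, -0.001, -0.001]
force: [-0.2, 0.1, 0.7]
finger_gap: 0.998
gripper_force: 0.0
```

```bash
python3 d.py 464.8 332.2 64 7.5
python3 - <<'E'
from m import *
for n in('scene','side','wrist'):
    s=snap(n); w=cloud(s)
    for c in comps(w,.066,.087): print(n,*c)
E
```

```text
t 15.85 tcp [464.1 331.4 107.6] psi 7.0 tilt 0.17 q6 0.3 gap 0.998 F [-0.2  0.1  0.7] g 0.0
[-0.2  0.1 -0.5] [ 0.7  0.9 43.5]
scene 25 [ 742.8 -461.1] [ 9.2 10.6] 19.5 75.5
scene 186 [ 476.  -448.4] [50.4 32.2] 8.1 76.6
scene 1279 [ 555.2 -134.3] [ 52.7 114.7] 6.0 71.3
scene 72 [ 641.2 -122. ] [18.1 17.1] 16.6 71.5
scene 396 [542.4 -40.8] [35.2 38.5] 7.0 71.3
scene 130 [530.2  83.8] [17.  18.8] 6.7 75.4
side 627 [617.9 480.1] [ 12.3 209.2] 88.7 76.9
side 732 [311.7 479.4] [  9.7 222.6] 89.9 76.5
side 76 [466.  331.3] [25.6 29.8] 7.9 70.6
side 47 [523.5 142.6] [10.2 12. ] 9.8 76.8
side 115 [532.5  81.4] [17.4 18.7] 9.6 73.9
side 426 [544.7 -42.6] [35.7 37.1] 6.3 69.9
side 690 [ 554.9 -102.9] [44.  45.7] 6.8 69.6
side 82 [ 643.1 -126.1] [17.  16.8] 40.6 70.4
side 1058 [ 560.6 -164.3] [53.3 54.1] 6.2 69.3
wrist 1093 [462.3 333.9] [26.1 26.9] 8.5 71.4
```

Call:
move_arm(rows=[[0, 0, -1, 1, 0.5, 15, 0], [0, 0, -1, 1, 0.5, 35, 0], [0, 0, -1, 1, 0.5, 43, 0], [0, 0, -1, 1, 0.5, 43, 0.3], [0, 0, -1, 1, 0.5, 43, 1], [0, 0, -1, 1, 0.5, 43, 1], [0, 0, -1, 1, 0.5, 43, 1], [0, 0, -1, 1, 0.5, 43, 1], [0, 0, -1, 1, 0.5, 43, 1], [0, 0, -1, 1, 0.5, 43, 1], [0, 0, -1, 1, 0.5, 43, 1]])

```text
t: 16.92
tcp_pos: [0.4656, 0.3333, 0.0665]
tool_rot: [0.656, 0.755, 0.001, 0.0]
force: [-1.5, -1.1, 6.6]
finger_gap: 0.3
gripper_force: 49.8
```

```bash
python3 d.py 536.9 20.6 112 7
```

```text
t 16.92 tcp [465.6 333.3  66.5] psi 8.01 tilt 0.08 q6 0.29 gap 0.3 F [-1.5 -1.1  6.6] g 49.786825217306614
[ 0.1 -0.   1. ] [-319.5   27.1  -45.6]
```

Call:
move_arm(rows=[[0, 0, 0, 0, 0, -30, 1], [0, 0, 0, 0, 0, -70, 1], [0, 0, 0, 0, 0, -100, 1], [0, 0, 0, -30, 2, -100, 1], [0, 0, 1, -320, 27, -100, 1], [0, 0, 1, -320, 27, -100, 1], [0, 0, 1, -320, 27, -100, 1], [0, 0, 1, -320, 27, -100, 1], [0, 0, 1, -320, 27, -100, 1], [0, 0, 1, -320, 27, -100, 1], [0, 0, 1, -320, 27, -100, 1], [0, 0, 1, -320, 27, -100, 1]])

```text
t: 17.92
tcp_pos: [0.5398, 0.0128, 0.1658]
tool_rot: [0.665, 0.747, 0.0, 0.003]
force: [0.1, 0.5, -0.6]
finger_gap: 0.297
gripper_force: 49.7
```

Call:
move_arm(rows=[[0, 0, 0, 0, 0, 0, 1], [0, 0, 0, 0, 0, 20, 1], [0, 0, 0, 0, 0, 40, 1], [0, 0, 0, 0, 0, 52, 1], [0, 0, 0, 0, 0, 52, 1], [0, 0, 0, 0, 0, 52, 1]])

```text
t: 18.42
tcp_pos: [0.5355, 0.0214, 0.1128]
tool_rot: [0.662, 0.75, -0.001, -0.001]
force: [-0.0, 0.4, -0.8]
finger_gap: 0.298
gripper_force: 49.7
```

```bash
python3 d.py 536.9 20.6 74.5 7
```

```text
t 18.42 tcp [535.5  21.4 112.8] psi 7.1 tilt 0.14 q6 -0.29 gap 0.298 F [-0.   0.4 -0.8] g 49.65062209870666
[-0.1 -0.1  0.1] [-1.   1.4 38.3]
```

Call:
move_arm(rows=[[0, 0, 0, -1, 1, 6, 1], [0, 0, 0, -1, 1, 12, 1], [0, 0, 0, -1, 1, 17, 1], [0, 0, 0, -1, 1, 20, 1], [0, 0, 0, -1, 1, 20, 1]])

```text
t: 18.83
tcp_pos: [0.5372, 0.0192, 0.0928]
tool_rot: [0.663, 0.749, -0.0, -0.0]
force: [0.0, -0.7, 0.1]
finger_gap: 0.297
gripper_force: 49.7
```

Call:
move_arm(rows=[[0, 0, 0, 0, 0, 6, 1], [0, 0, 0, 0, 0, 12, 1], [0, 0, 0, 0, 0, 17, 1], [0, 0, 0, 0, 0, 18, 1], [0, 0, 0, 0, 0, 18, 1], [0, 0, 0, 0, 0, 18, 1]])

```text
t: 19.33
tcp_pos: [0.5376, 0.0191, 0.0752]
tool_rot: [0.663, 0.749, -0.0, -0.0]
force: [0.2, 0.0, -1.4]
finger_gap: 0.295
gripper_force: 49.8
```

Seat it, release, lift clear and retreat toward -x.

Call:
move_arm(rows=[[0, 0, 0, 0, 0, 1.5, 1], [0, 0, 0, 0, 0, 1.5, 1], [0, 0, 0, 0, 0, 1.5, 0.5], [0, 0, 0, 0, 0, 1.5, 0.5], [0, 0, 0, 0, 0, 1.5, 0.5], [0, 0, 0, 0, 0, -5, 0.5], [0, 0, 0, 0, 0, -35, 0.5], [0, 0, 0, 0, 0, -75, 0.5], [0, 0, 0, 0, 0, -90, 0.5]])

```text
t: 20.08
tcp_pos: [0.5395, 0.0189, 0.1694]
tool_rot: [0.663, 0.749, 0.002, 0.003]
force: [-0.1, -1.0, 0.2]
finger_gap: 0.499
gripper_force: 0.0
```

Call:
move_arm(rows=[[0, 0, 0, 0, -30, 0, 0.5], [0, 0, 0, 0, -120, -40, 0.5], [0, 0, 0, 0, -120, -40, 0.5], [0, 0, 0, 0, -120, -40, 0.5], [0, 0, 0, 0, -120, -40, 0.5], [0, 0, 0, 0, -120, -40, 0.5], [0, 0, 0, 0, -120, -40, 0.5]])

```text
t: 20.67
tcp_pos: [0.4202, 0.0041, 0.2058]
tool_rot: [0.663, 0.749, 0.001, 0.001]
force: [0.3, -0.1, -0.8]
finger_gap: 0.498
gripper_force: 0.0
```

```bash
python3 - <<'E'
from m import *
for n in('scene','side'):
    s=snap(n); w=cloud(s)
    for c in comps(w,.066,.087): print(n,*c)
    m=(w[...,0]>.48)&(w[...,0]<.6)&(w[...,1]>-.2)&(w[...,1]<.17)&(w[...,2]<.1)&(w[...,2]>.07)
    for y in(-163,-101,-40,20,83,144):
        q=w[m&(abs(w[...,1]-y/1000)<.02)]; print(y,(np.percentile(q[:,2],[90,97])*1000).round(1))
    v,u=np.nonzero(m); r=s['img'][v.min()-40:v.max()+40,u.min()-40:u.max()+40]
    cv2.imwrite(f'pics/{n}f.png',cv2.resize(r[:,:,::-1],None,fx=2.2,fy=2.2))
E
```

```text
scene 26 [ 742.3 -459.7] [ 9.2 10.8] 19.5 74.6
scene 1280 [ 555.5 -135.4] [ 52.9 115.1] 5.6 71.2
scene 72 [ 641.2 -122.1] [17.8 16. ] 19.7 71.2
scene 398 [542.1 -40.9] [35.  38.3] 7.2 71.8
scene 248 [538.   19.6] [25.9 28.7] 6.5 73.1
scene 130 [530.3  83.6] [17.1 19. ] 6.8 75.7
scene 57 [521.2 144.1] [10.2 12. ] 9.3 78.3
-163 [80.6 84.3]
-101 [82.6 84. ]
-40 [82.6 83.5]
20 [83.  84.7]
83 [82.7 83.6]
144 [83.4 84.2]
side 818 [594.  478.3] [ 10.4 261.6] 89.9 77.0
side 142 [252.3 479.7] [ 7.8 55.3] 89.3 77.7
side 46 [523.6 143. ] [ 9.8 14.4] 5.1 77.4
side 114 [532.8  81.4] [17.  19.1] 4.8 74.7
side 241 [540.2  18.1] [26.1 28.5] 6.5 71.1
side 424 [544.5 -42.9] [34.9 37.5] 6.4 70.0
side 692 [ 555.1 -103. ] [44.5 45. ] 6.5 69.7
side 82 [ 644.1 -125.9] [18.9 17.2] 58.4 70.9
side 1060 [ 560.6 -164.3] [53.2 54. ] 6.3 69.3
-163 [81.8 83.1]
-101 [81.6 83. ]
-40 [82.4 83.2]
20 [82.6 83.6]
83 [81.8 83. ]
144 [81.8 82.2]
```

View pics/sidef.png

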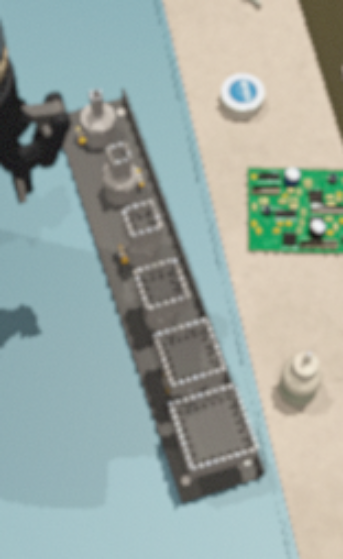

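View pics/scenef.png

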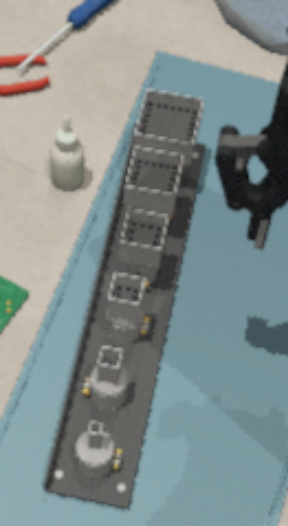

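In both views all six nozzles stand on the rack in size order. Their tops are level at about 83 mm, they line up with the rack at 6–7°, and the bottle has not moved. I'm handing the job in.

```bash
python3 -c "
from station import order
print(order.sign_off())"
```

```text
the job is handed in; nothing more can be done
None
```

All four loose nozzles are on their posts in size order (53, 44, 35, 26, 17, 10), fully down and in line with the rack. The job was handed in at about 21 s of the 93 s allowed; no verdict was shown.

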